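# Lay the desktop speaker on its side on the service mat

## Robot

A 6-joint arm with a two-finger parallel gripper is mounted at the origin on the work surface. World frame = base frame: x ahead of the robot, y to its left, z up, the work surface at z = 0. Lengths are in mm, angles in rad, forces in N, time in s.
With the tool pointing down it reaches from about 350 to 775 mm from the base axis. Payload 7.3 kg.
Tool frame: the origin (TCP) lies on the centre line of the jaws, within the pads' length; the fingertips stand 17 mm ahead of it and the grasp point (between the pads) lies 2 mm behind it; z points along the fingers, y is the line along which they close (so a half turn about z gives the same grasp; the last joint's range is limited). The gripper opens to 92 mm and grips with 3 to 60 N. Pads are 19 mm wide; open, the fingers measure 130 mm over their backs; the gripper's body (75 mm by 190 mm) begins 47 mm behind the grasp point.
Start: joints at [1.199, 0.342, 1.524, -0, 1.275, -0.146], TCP at [117.523, 511.695, 243.741] pointing down, gripper open.
Joint ranges: [-2.53, 2.53], [-0.77, 2.02], [0.04, 2.7], [-1, 4.14], [0.28, 2.66], [-3.11, 3.11]. Speed limits (rad/s): [2.57, 2.57, 3.14, 3.14, 3.14, 3.14].

## Interface

Orientations are given as [roll, pitch, yaw] about the fixed x, y, z axes, in that order (R = Rz(yaw) Ry(pitch) Rx(roll)).
In Python, from plant import bot gives the robot as it stands. The module is installed in compiled form; this text tells all that it offers.
- The arm moves only by the shell command python3 -m pendant 'ROWS'. ROWS is JSON, a list of rows, each a list of 3 entries, a list of its own where there are three numbers: the shift along the world's x, y, z as a fraction of full scale, then the turn, a rotation vector about the world's x, y, z as a fraction of full scale, then the opening, from -1 (shut) to 1 (fully open), so that 0 is half open. In form: [[[tx, ty, tz], [rx, ry, rz], claw], ...]. A call has exactly 10 rows; each row shifts and turns the commanded pose from where the row before left it; what a row does not reach is not made up. Full scale, the value 1, is 30 mm for a shift and 0.12 rad for a turn. A row lasts 1/12 s, in which the tool goes at most 41.7 mm and 7.16 degrees, less where a joint would pass 70% of its speed; a pose out of reach is approached as far as the arm can. A call with a number of a shift or a turn outside -1 to 1 is refused whole. A call with a gripper value outside its range is refused whole. The fingers move at their own pace and stop on an object; the grip force is fixed at half the most. Time passes only in rows, so rows that do not move let the fingers close, or fill a call up. It gives the time, the measured TCP pose, the force, the opening and the grip force at its end, in the units of the state.
- bot.get_obs(): the state, without advancing time (a new reading comes with each control period).
- bot.capture(name): name is "scene" or "top" or "wrist"; returns the picture (480x640x3 uint8, blue, green, red); there is no depth.
- bot.camera_params(name): a dict with "fovy" (degrees; the focal length in pixels is half the picture's height over the tangent of half this angle, whatever the lens; pixels are square), "cx", "cy" (the principal point, pixels), "camera_from_world" (4x4, takes a point from world to camera coordinates). Camera axes: x right, y down, z forward; pixel columns grow to the right and rows downward; lengths in mm; the calibration is good to about 2 mm. A picture is of the moment at which its call begins: read the wrist's pose just before it. camera_params takes no time and is no camera call; for the wrist camera it gives the pose at the moment of the call.
- bot.close_job(): hands the job in; it is judged then, once.
The state is a dict: "time": time; "joint_positions": joint angles; "dq": joint speeds; "tau": joint torques, N m; "tool_pos": TCP position; "tcp_rot": TCP orientation; "contact_force": force on the tool from outside, world axes, zero at the start; "moment": the same for the moment, N m; "grip_width": finger opening in mm; "finger_force": force on a finger pad.
Only numpy, scipy, OpenCV 4.12 (cv2) and the standard library are available. Lean on these libraries where they do the work, as an engineer would, in place of code of your own. Each camera call takes 0.05 s, during which the arm holds its last target. There are 200 camera calls.

## Task

The small loudspeaker stands on the bench beside the yellow-striped edge of the thick rubber service mat. Push it low across the bench until its base bears flat against that edge and keep it pressed there for a moment, then push high against the same side so that it tips over the edge and lies on its side on the mat. Finally push it along the mat until its top is flush against the aluminium rail, keep it pressed there for a moment, then let go. Meet the speaker slowly and never push it with more than about 15 N, and leave the solder reel, the iron stand and the screwdriver where they are.

Things in the scene. Friction and masses are not known exactly. Their poses are not given: they have to be found in the camera images.
- speaker: rigid boxy loudspeaker, 90 (x) by 100 (y) by 115 (z, height) mm, 0.6 to 1 kg, grey, driver on its black +y front. Origin: centre of its underside, z to its top. Starts upright, +x side facing the striped edge, up to 15 degrees off square; must end lying on that side, top to the rail. Slides under 3 to 8 N; tips under 2 to 5 N high up if the push follows its side as it rises in an arc about the edge
- mat: fixed, rigid, dark service mat, 260 (x) by 200 (y) mm, its top 12 mm above the bench; a yellow stripe marks the edge that serves as the stop. Origin: middle of the striped edge at bench level; +x points level over the mat towards the rail, square to that edge; +y along the edge; z up
- rail: fixed rigid aluminium rail on the mat, 16 mm thick, 180 mm long, 30 mm high above the mat, parallel to the striped edge and 160 to 190 mm in from it. Origin: middle of the lower edge of its face towards the striped edge, at the mat's top; +x points away from the striped edge (into the rail), +y along the rail
- solder_reel: white reel of solder lying flat, 56 mm across, 30 mm high, origin under its centre; leave alone
- iron_stand: black soldering-iron stand 100 x 70 mm with a coil holding an iron with a blue handle, about 125 mm high over all, origin under the centre of its base; leave alone
- screwdriver: red-handled screwdriver lying on the bench, about 200 mm long along its x, origin on the bench under its middle; leave alone
There are look-alikes about, which are no part of the job. What is shaped like the speaker but red is not meant.

How it is judged:
By the outcome, as a careful person would: the job done as asked, in the order asked, and still so for the second after the job is handed in, with the robot touching nothing.
It also fails if it takes over 72 s, if anything falls off the work surface, if the arm or the gripper's body presses on something with over 40 N, if the wrist force passes 120 N, or if a joint passes its speed limit or range.

## Working session

There is one attempt and no reset: what is moved stays moved. The work goes in short steps, Python scripts to look and compute and a shell command to move; the robot and the scene stay as the last step left them, time stands still between calls to the robot, and variables do not carry over. Pictures are saved under pics/ and viewed, at most 12 in all, crops included, and the job is handed in when it is done.

```bash
mkdir -p pics
python3 - <<'E'
from plant import bot
import cv2,numpy as np
o=bot.get_obs();print({k:np.round(v,3).tolist() for k,v in o.items()})
for n in("scene","top"):
    cv2.imwrite(f"pics/{n}0.png",bot.capture(n));p=bot.camera_params(n);print(n,p["fovy"],p["cx"],p["cy"],np.round(p["camera_from_world"],3).tolist())
E
```

```text
{'time': 0.0, 'joint_positions': [1.199, 0.343, 1.525, -0.0, 1.275, -0.146], 'dq': [-0.002, -0.002, 0.001, 0.001, -0.001, 0.001], 'tau': [0.001, -43.124, -24.422, 0.072, 0.056, -0.0], 'tool_pos': [117.374, 511.301, 243.057], 'tcp_rot': [-3.14, -0.0, 2.916], 'contact_force': [-0.114, 0.169, -0.555], 'moment': [0.03, -0.003, 0.029], 'finger_force': 0.0, 'grip_width': 91.694}
scene 47.51916541488171 316.6455755907655 238.03312929110956 [[0.87, 0.492, -0.014, -559.386], [0.379, -0.688, -0.619, -131.843], [-0.314, 0.533, -0.785, 1129.862], [0.0, 0.0, 0.0, 1.0]]
top 43.59288689144874 317.7475915260872 242.04588351339586 [[-0.024, -0.999, 0.038, 78.813], [-0.996, 0.021, -0.088, 584.73], [0.087, -0.04, -0.995, 891.553], [0.0, 0.0, 0.0, 1.0]]
```

View pics/scene0.png

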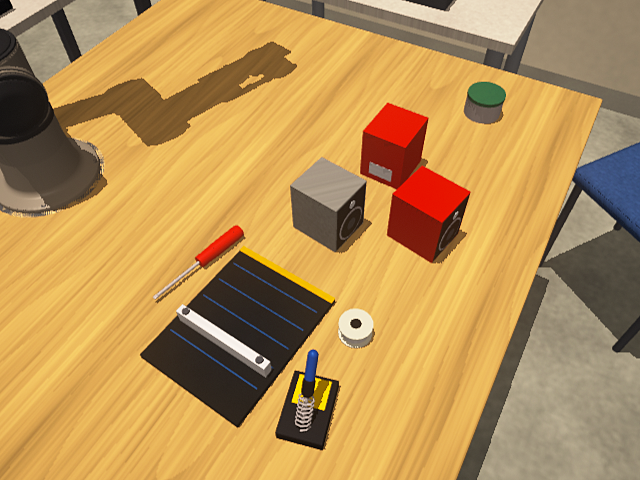

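View pics/top0.png

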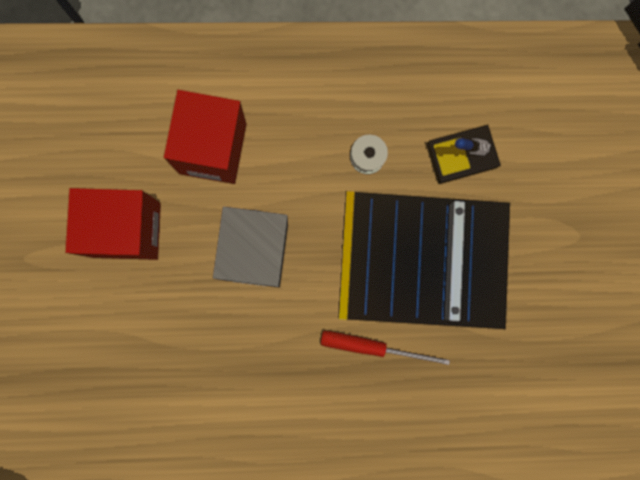

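Candidates: the grey box at top(251,247)/scene(328,203), and two red boxes at top(205,135) and top(112,222), which are decoys. I choose the grey one. The striped edge runs through top(347,255), the rail is at (457,260), the reel at (369,153), the stand at (463,153) and the screwdriver at (385,347).

```bash
cat > h.py <<'E'
from plant import bot
import cv2,numpy as np
def ray(n,uv,z):
    p=bot.camera_params(n);M=np.array(p["camera_from_world"]);f=240/np.tan(np.radians(p["fovy"]/2))
    d=np.array([(uv[0]-p["cx"])/f,(uv[1]-p["cy"])/f,1.]);R=M[:3,:3];c=-R.T@M[:3,3];w=R.T@d
    return c+w*(z-c[2])/w[2]
def blob(m,at):
    n,l=cv2.connectedComponents(m);return (l==l[at[1],at[0]]).astype(np.uint8)
def rect(m):return cv2.boxPoints(cv2.minAreaRect(cv2.findNonZero(m)))
E
python3 - <<'E'
from h import *
im=cv2.imread("pics/top0.png");hsv=cv2.cvtColor(im,cv2.COLOR_BGR2HSV)
h,s,v=cv2.split(hsv)
grey=((s<50)&(v>60)&(v<200)).astype(np.uint8)
g=cv2.morphologyEx(grey,cv2.MORPH_OPEN,np.ones((5,5)))
def show(n,m,z):
    b=rect(m);w=np.array([ray("top",p,z)[:2] for p in b]);print(n,np.round(b).tolist(),np.round(w,1).tolist(),"c",np.round(w.mean(0),1),"sides",np.round(np.linalg.norm(np.roll(w,-1,0)-w,axis=1),1),"ang",np.round(np.degrees(np.arctan2(*(w[1]-w[0])[::-1])),1))
show("spk",blob(g,(251,247)),115)
y=((h>20)&(h<33)&(s>200)&(v>120)).astype(np.uint8);show("stripe",blob(cv2.morphologyEx(y,cv2.MORPH_CLOSE,np.ones((3,3))),(347,255)),12)
rl=((s<60)&(v>120)).astype(np.uint8);show("rail",blob(rl,(457,260)),42)
dk=((v<75)).astype(np.uint8);dk[:,:335]=0;dk[:190]=0;dk[335:]=0;show("mat",dk,12)
r=(((h<8)|(h>172))&(s>180)&(v>60)).astype(np.uint8)
rt=(r&(v>150)).astype(np.uint8)
show("redA",blob(rt,(112,222)),115);show("redB",blob(rt,(205,135)),115);show("sd",blob(r,(352,344)),15)
print(ray("top",(447,362),5))
show("reel",blob(rl,(360,140)),30)
cv2.imwrite("pics/crop.png",cv2.resize(cv2.imread("pics/scene0.png")[120:320,220:480],None,fx=3,fy=3))
E
```

```text
spk [[213.0, 278.0], [223.0, 206.0], [288.0, 215.0], [278.0, 286.0]] [[532.6, 212.3], [630.2, 198.5], [616.5, 109.9], [518.8, 124.8]] c [574.5 161.4] sides [98.6 89.6 98.9 88.7] ang -8.1
stripe [[339.0, 318.0], [346.0, 191.0], [354.0, 191.0], [346.0, 318.0]] [[470.1, 36.1], [666.9, 19.2], [665.9, 6.9], [469.1, 24.0]] c [568.   21.6] sides [197.4  12.4 197.5  12.1] ang -4.9
rail [[449.0, 320.0], [454.0, 211.0], [464.0, 211.0], [459.0, 320.0]] [[464.3, -126.5], [627.8, -140.9], [626.8, -156.6], [463.3, -142.0]] c [ 545.5 -141.5] sides [164.1  15.7 164.2  15.5] ang -5.0
mat [[347.0, 319.0], [355.0, 192.0], [513.0, 202.0], [505.0, 329.0]] [[468.6, 23.5], [665.1, 5.5], [645.0, -243.4], [447.2, -220.5]] c [ 556.5 -108.7] sides [197.3 249.7 199.1 244.9] ang -5.2
redA [[69.0, 251.0], [71.0, 189.0], [140.0, 191.0], [138.0, 253.0]] [[573.4, 406.0], [658.2, 404.4], [653.5, 310.7], [568.5, 313.2]] c [613.4 358.6] sides [84.8 93.8 85.1 93. ] ang -1.1
redB [[165.0, 156.0], [177.0, 91.0], [238.0, 102.0], [226.0, 167.0]] [[701.9, 277.2], [794.0, 260.0], [776.6, 175.9], [684.5, 194.0]] c [739.2 226.8] sides [93.7 85.9 93.9 85. ] ang -10.5
sd [[320.0, 345.0], [323.0, 329.0], [386.0, 342.0], [383.0, 357.0]] [[430.6, 66.2], [453.6, 61.0], [431.8, -35.7], [408.8, -30.2]] c [431.2  15.3] sides [23.6 99.1 23.7 98.9] ang -12.8
[ 398.07477835 -130.19238516    5.        ]
reel [[346.0, 145.0], [377.0, 129.0], [393.0, 162.0], [362.0, 177.0]] [[735.7, 19.1], [759.3, -29.4], [707.3, -53.1], [684.0, -4.7]] c [721.6 -17. ] sides [53.9 57.1 53.7 56.9] ang -64.1
```

View pics/crop.png

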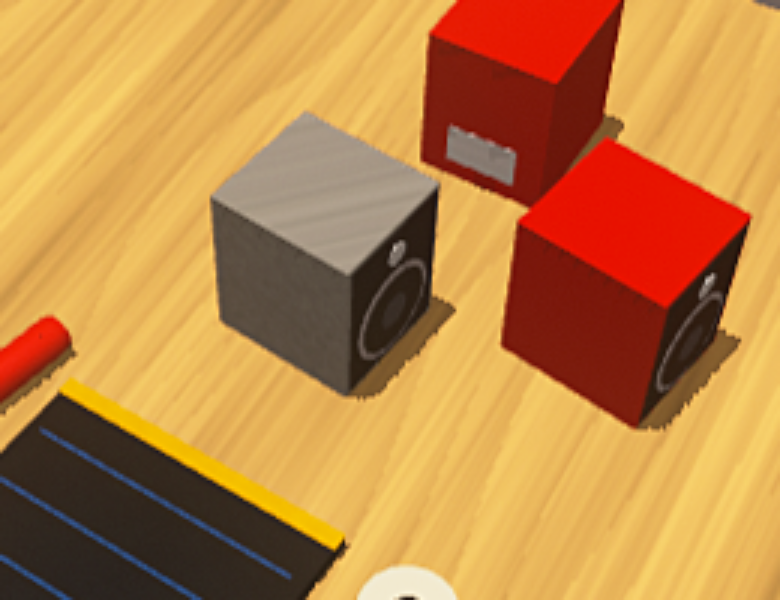

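The crop confirms the choice: grey box, driver facing +x world, clear of the red ones. Measured sizes match (99×89 mm top, 197 mm mat edge). The edge direction is −5°, push direction ≈ (−0.087, −0.996), and the gap is about 90 mm.

Plan: fingers half open and parallel to the edge, tool tilted 27° with the tips leading. This clears the red box behind, since the gap there is about 107 mm.

```bash
python3 -m pendant '[[[0.9,-0.5,0.1],[0,0,-0.75],0],[[0.9,-0.5,0.1],[0,0,-0.75],0],[[0.9,-0.5,0.1],[0,0,-0.75],0],[[0.9,-0.5,0.1],[0,0,-0.75],0],[[0.9,-0.5,0.1],[0,0,-0.75],0],[[0.9,-0.5,0.1],[0,0,-0.75],0],[[0.9,-0.5,0],[0,0,-0.75],0],[[0.9,-0.5,0],[0,0,-0.75],0],[[0.9,-0.5,0],[0,0,-0.75],0],[[0.9,-0.5,0],[0,0,-0.75],0]]'; python3 -m pendant '[[[0.9,-0.5,0],[0,0,-0.75],0],[[0.9,-0.5,0],[0,0,-0.75],0],[[0.9,-0.5,0],[0,0,-0.75],0],[[0.9,-0.5,0],[0,0,-0.75],0],[[0.9,-0.5,0],[-0.65,0.06,-0.75],0],[[0.9,-0.5,0],[-0.65,0.06,-0.75],0],[[0.6,-0.5,0],[-0.65,0.06,0],0],[[0,-0.5,0],[-0.65,0.06,0],0],[[0,-0.3,0],[-0.65,0.06,0],0],[[0,0,0],[-0.65,0.06,0],0]]'
```

```text
time: 0.93
tool_pos: [388.6, 360.6, 261.4]
tcp_rot: [-3.141, 0.0, 2.011]
contact_force: [-0.4, 0.3, -0.7]
grip_width: 46.0
finger_force: 0.0
time: 1.77
tool_pos: [568.1, 230.7, 261.5]
tcp_rot: [-3.128, 0.474, 1.474]
contact_force: [-0.8, 0.3, -0.4]
grip_width: 46.1
finger_force: 0.0
```

```bash
cat >> h.py <<'E'
from scipy.spatial.transform import Rotation as Ro
O=np.array([568.5,27.6,0]);a=np.radians(-5);MY=np.array([np.cos(a),np.sin(a),0]);MX=np.array([np.sin(a),-np.cos(a),0])
def st(th=27):
    o=bot.get_obs();R=Ro.from_euler("xyz",o["tcp_rot"]);p=np.array(o["tool_pos"]);A=R.as_matrix();t=np.radians(th)
    s=1 if A[:,1]@MY>0 else -1
    z=MX*np.sin(t)-np.array([0,0,1])*np.cos(t);y=s*MY
    D=np.stack([np.cross(y,z),y,z],1);print("drot/full",np.round((Ro.from_matrix(D)*R.inv()).as_rotvec()/.12,2))
    f=A[:,0]*np.sign(A[:,0]@MX);c=p+17*A[:,2]+9.5*f
    print("t",o["time"],"tcp",np.round(p,1),"contact mx,my,z",np.round([(c-O)@MX,(c-O)@MY,c[2]],1),"F mx,my,z",np.round([np.array(o["contact_force"])@v for v in(MX,MY,[0,0,1])],1))
E
python3 -c "
from h import *
st()"
```

```text
drot/full [ 0.01 -0.1   0.13]
t 1.7667 tcp [568.1 230.7 261.5] contact mx,my,z [-186.   -18.5  250.7] F mx,my,z [-0.2 -0.8 -0.4]
```

```bash
python3 -m pendant '[[[0.2,0,-0.4],[0,-0.1,0.13],0],[[0.23,-0.03,-0.5],[0,0,0],0],[[0,0,-0.5],[0,0,0],0],[[0,0,-0.5],[0,0,0],0],[[0,0,-0.5],[0,0,0],0],[[0,0,-0.5],[0,0,0],0],[[0,0,-0.4],[0,0,0],0],[[0,0,-0.2],[0,0,0],0],[[0,0,0],[0,0,0],0],[[0,0,0],[0,0,0],0]]'
python3 - <<'E'
from h import *
st()
a=bot.capture("scene");b=bot.capture("top")
cv2.imwrite("pics/p1.png",np.hstack([cv2.resize(a[60:360,180:580],(400,300)),cv2.resize(b[120:360,50:370],(400,300))]))
E
```

```text
time: 2.6
tool_pos: [580.6, 231.6, 156.7]
tcp_rot: [3.141, 0.468, 1.486]
contact_force: [0.6, 0.5, 0.1]
grip_width: 45.8
finger_force: 0.0
drot/full [-0.02  0.   -0.02]
t 2.6 tcp [580.6 231.6 156.7] contact mx,my,z [-188.2   -5.7  145.9] F mx,my,z [-0.6  0.5  0.1]
```

View pics/p1.png

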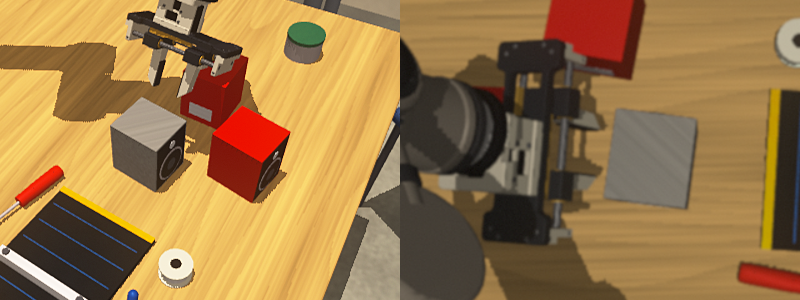

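The tool sits behind the grey box, tips at about crop(585,120–200), clear of both red boxes. I'll descend in two parts with a force check.

```bash
python3 -m pendant '[[[0,0.0,-0.3],[0,0,0],0],[[0,0,-0.3],[0,0,0],0],[[0,0,-0.3],[0,0,0],0],[[0,0,-0.3],[0,0,0],0],[[0,0,-0.3],[0,0,0],0],[[0,0,-0.3],[0,0,0],0],[[0,0,-0.2],[0,0,0],0],[[0,0,-0.1],[0,0,0],0],[[0,0,0],[0,0,0],0],[[0,0,0],[0,0,0],0]]'
python3 - <<'E'
from h import *
st()
b=bot.capture("top");cv2.imwrite("pics/p2.png",cv2.resize(b[80:360,20:390],(740,560)))
E
```

```text
time: 3.53
tool_pos: [580.5, 231.8, 93.8]
tcp_rot: [3.141, 0.468, 1.486]
contact_force: [-0.4, 0.7, 0.2]
grip_width: 45.7
finger_force: 0.0
drot/full [-0.03  0.01 -0.02]
t 3.5333 tcp [580.5 231.8  93.8] contact mx,my,z [-188.3   -5.8   82.9] F mx,my,z [-0.7 -0.5  0.2]
```

View pics/p2.png

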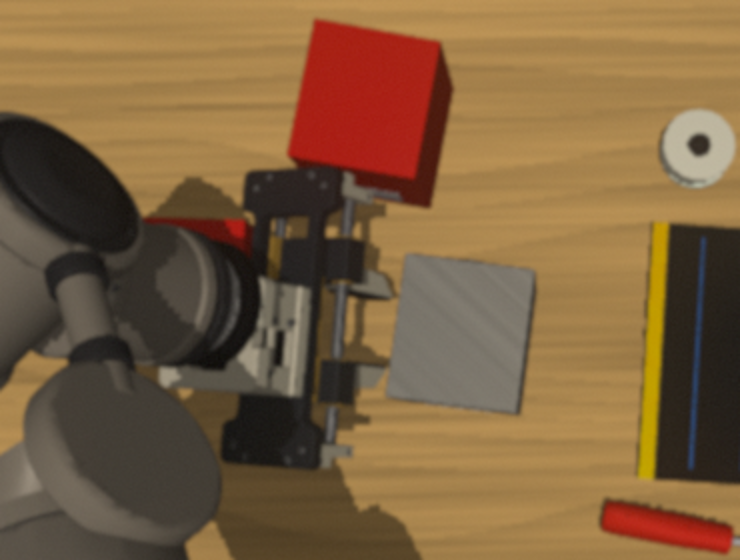

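The speaker is at crop(462,333). The upper end of the gripper passes the nearer red box by about 11 mm by calculation, so I'll shift 4 mm away from it and continue down slowly.

```bash
python3 -m pendant '[[[-0.07,0.01,-0.1],[0,0,0],0],[[-0.07,0,-0.2],[0,0,0],0],[[0,0,-0.23],[0,0,0],0],[[0,0,-0.23],[0,0,0],0],[[0,0,-0.23],[0,0,0],0],[[0,0,-0.23],[0,0,0],0],[[0,0,-0.23],[0,0,0],0],[[0,0,-0.23],[0,0,0],0],[[0,0,-0.15],[0,0,0],0],[[0,0,-0.05],[0,0,0],0]]'; python3 -c "
from h import *
st()"
```

```text
time: 4.42
tool_pos: [575.8, 231.9, 36.2]
tcp_rot: [-3.141, 0.469, 1.486]
contact_force: [0.1, 0.5, -0.5]
grip_width: 45.8
finger_force: 0.0
drot/full [-0.02 -0.01 -0.02]
t 4.4167 tcp [575.8 231.9  36.2] contact mx,my,z [-188.   -10.5   25.3] F mx,my,z [-0.5  0.  -0.5]
```

```bash
python3 -m pendant '[[[-0.003,-0.03,0],[0,0,0],0],[[-0.003,-0.04,0],[0,0,0],0],[[-0.003,-0.04,0],[0,0,0],0],[[-0.003,-0.04,0],[0,0,0],0],[[-0.003,-0.04,0],[0,0,0],0],[[-0.003,-0.04,0],[0,0,0],0],[[-0.003,-0.04,0],[0,0,0],0],[[-0.003,-0.04,0],[0,0,0],0],[[-0.003,-0.04,0],[0,0,0],0],[[-0.003,-0.04,0],[0,0,0],0]]'; python3 -c "
from h import *
st()"
```

```text
time: 5.25
tool_pos: [575.2, 221.4, 37.6]
tcp_rot: [3.141, 0.466, 1.486]
contact_force: [-1.9, 4.5, 1.0]
grip_width: 45.9
finger_force: 2.6
drot/full [-0.04  0.01 -0.02]
t 5.25 tcp [575.2 221.4  37.6] contact mx,my,z [-177.6  -10.2   26.7] F mx,my,z [-4.3 -2.3  1. ]
```

```bash
for i in 1; do python3 -m pendant '[[[-0.005,-0.06,0],[0,0,0],0],[[-0.006,-0.07,0],[0,0,0],0],[[-0.007,-0.08,0],[0,0,0],0],[[-0.007,-0.08,0],[0,0,0],0],[[-0.007,-0.08,0],[0,0,0],0],[[-0.007,-0.08,0],[0,0,0],0],[[-0.007,-0.08,0],[0,0,0],0],[[-0.007,-0.08,0],[0,0,0],0],[[-0.007,-0.08,0],[0,0,0],0],[[-0.007,-0.08,0],[0,0,0],0]]'; done; python3 -c "
from h import *
st()"
```

```text
time: 6.08
tool_pos: [573.7, 198.4, 37.6]
tcp_rot: [3.139, 0.466, 1.486]
contact_force: [0.7, 5.8, 0.0]
grip_width: 45.9
finger_force: 2.7
drot/full [-0.04  0.02 -0.03]
t 6.0833 tcp [573.7 198.4  37.6] contact mx,my,z [-154.4   -9.6   26.7] F mx,my,z [-5.8  0.2  0. ]
```

```bash
python3 -m pendant '[[[-0.007,-0.08,0],[0,0,0],0],[[-0.007,-0.08,0],[0,0,0],0],[[-0.007,-0.08,0],[0,0,0],0],[[-0.007,-0.08,0],[0,0,0],0],[[-0.007,-0.08,0],[0,0,0],0],[[-0.007,-0.08,0],[0,0,0],0],[[-0.007,-0.08,0],[0,0,0],0],[[-0.007,-0.08,0],[0,0,0],0],[[-0.007,-0.08,0],[0,0,0],0],[[-0.007,-0.08,0],[0,0,0],0]]'; python3 -m pendant '[[[-0.007,-0.08,0],[0,0,0],0],[[-0.007,-0.08,0],[0,0,0],0],[[-0.007,-0.08,0],[0,0,0],0],[[-0.007,-0.08,0],[0,0,0],0],[[-0.007,-0.08,0],[0,0,0],0],[[-0.007,-0.08,0],[0,0,0],0],[[-0.007,-0.08,0],[0,0,0],0],[[-0.007,-0.08,0],[0,0,0],0],[[-0.007,-0.08,0],[0,0,0],0],[[-0.003,-0.04,0],[0,0,0],0]]'; python3 -c "
from h import *
st()
b=bot.capture('top');cv2.imwrite('pics/p3.png',cv2.resize(b[160:360,160:400],(720,600)))"
```

```text
time: 6.92
tool_pos: [571.7, 174.3, 37.6]
tcp_rot: [3.139, 0.466, 1.486]
contact_force: [-0.1, 5.5, 0.2]
grip_width: 46.1
finger_force: 2.7
time: 7.75
tool_pos: [569.6, 151.3, 37.6]
tcp_rot: [3.139, 0.466, 1.486]
contact_force: [0.1, 4.7, 0.7]
grip_width: 45.7
finger_force: 2.7
drot/full [-0.04  0.02 -0.03]
t 7.75 tcp [569.6 151.3  37.6] contact mx,my,z [-107.1   -9.6   26.7] F mx,my,z [-4.7 -0.3  0.7]
```

View pics/p3.png

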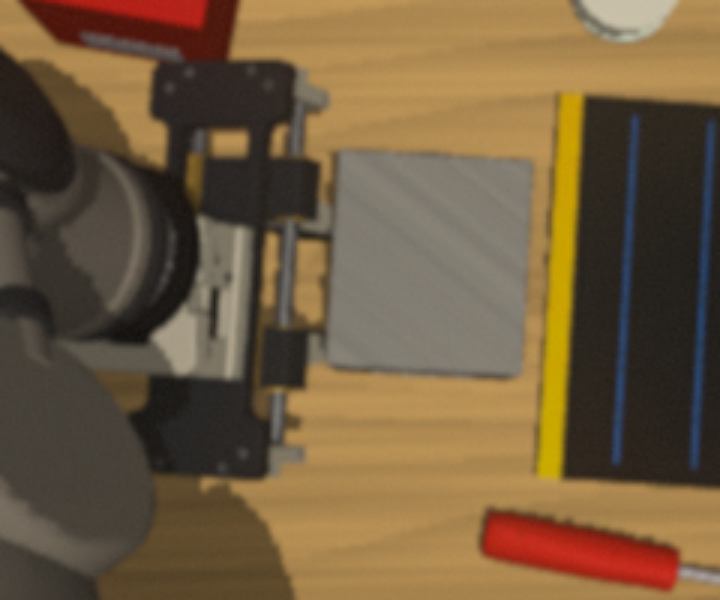

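The speaker is squared, its face (x≈527) parallel to the stripe (x≈548). About 16 mm remain, so I'm slowing down.

```bash
python3 -m pendant '[[[-0.004,-0.04,0],[0,0,0],0],[[-0.004,-0.04,0],[0,0,0],0],[[-0.004,-0.04,0],[0,0,0],0],[[-0.004,-0.04,0],[0,0,0],0],[[-0.004,-0.04,0],[0,0,0],0],[[-0.004,-0.04,0],[0,0,0],0],[[-0.004,-0.04,0],[0,0,0],0],[[-0.004,-0.04,0],[0,0,0],0],[[-0.004,-0.04,0],[0,0,0],0],[[-0.003,-0.03,0],[0,0,0],0]]'; python3 -m pendant '[[[-0.001,-0.015,0],[0,0,0],0],[[-0.001,-0.015,0],[0,0,0],0],[[-0.001,-0.015,0],[0,0,0],0],[[-0.001,-0.015,0],[0,0,0],0],[[-0.001,-0.015,0],[0,0,0],0],[[-0.001,-0.015,0],[0,0,0],0],[[0,0,0],[0,0,0],0],[[0,0,0],[0,0,0],0],[[0,0,0],[0,0,0],0],[[0,0,0],[0,0,0],0]]';python3 -c "
from h import *
st()"
```

```text
time: 8.63
tool_pos: [568.4, 139.5, 37.6]
tcp_rot: [3.14, 0.467, 1.486]
contact_force: [0.6, 4.4, 0.9]
grip_width: 45.7
finger_force: 2.8
time: 9.47
tool_pos: [568.2, 136.8, 37.5]
tcp_rot: [3.14, 0.467, 1.486]
contact_force: [-0.2, 5.0, 1.2]
grip_width: 45.7
finger_force: 2.6
drot/full [-0.04  0.02 -0.03]
t 9.4667 tcp [568.2 136.8  37.5] contact mx,my,z [-92.6  -9.7  26.6] F mx,my,z [-5.  -0.7  1.2]
```

```bash
python3 -m pendant '[[[-0.001,-0.01,0],[0,0,0],0],[[-0.001,-0.01,0],[0,0,0],0],[[-0.001,-0.01,0],[0,0,0],0],[[-0.001,-0.01,0],[0,0,0],0],[[-0.001,-0.01,0],[0,0,0],0],[[0,0,0],[0,0,0],0],[[0,0,0],[0,0,0],0],[[0,0,0],[0,0,0],0],[[0,0,0],[0,0,0],0],[[0,0,0],[0,0,0],0]]'; python3 -m pendant '[[[-0.001,-0.01,0],[0,0,0],0],[[-0.001,-0.01,0],[0,0,0],0],[[-0.001,-0.01,0],[0,0,0],0],[[-0.001,-0.01,0],[0,0,0],0],[[-0.001,-0.01,0],[0,0,0],0],[[0,0,0],[0,0,0],0],[[0,0,0],[0,0,0],0],[[0,0,0],[0,0,0],0],[[0,0,0],[0,0,0],0],[[0,0,0],[0,0,0],0]]';python3 -c "
from h import *
st()"
```

```text
time: 10.3
tool_pos: [568.1, 135.4, 37.6]
tcp_rot: [3.14, 0.467, 1.486]
contact_force: [1.1, 5.8, 0.6]
grip_width: 46.0
finger_force: 2.7
time: 11.13
tool_pos: [568.0, 134.1, 37.6]
tcp_rot: [3.139, 0.466, 1.486]
contact_force: [1.4, 6.1, 0.7]
grip_width: 45.9
finger_force: 3.1
drot/full [-0.04  0.02 -0.03]
t 11.1333 tcp [568.  134.1  37.6] contact mx,my,z [-89.9  -9.7  26.7] F mx,my,z [-6.2  0.9  0.7]
```

```bash
python3 -m pendant '[[[-0.001,-0.01,0],[0,0,0],0],[[-0.001,-0.01,0],[0,0,0],0],[[-0.001,-0.01,0],[0,0,0],0],[[-0.001,-0.01,0],[0,0,0],0],[[-0.001,-0.01,0],[0,0,0],0],[[0,0,0],[0,0,0],0],[[0,0,0],[0,0,0],0],[[0,0,0],[0,0,0],0],[[0,0,0],[0,0,0],0],[[0,0,0],[0,0,0],0]]'; python3 -c "
from h import *
st()
b=bot.capture('top');cv2.imwrite('pics/p4.png',cv2.resize(b[180:330,230:380],(600,600)))"
```

```text
time: 11.97
tool_pos: [568.4, 133.5, 37.6]
tcp_rot: [3.138, 0.465, 1.486]
contact_force: [2.2, 9.4, 1.3]
grip_width: 45.9
finger_force: 4.8
drot/full [-0.05  0.03 -0.03]
t 11.9667 tcp [568.4 133.5  37.6] contact mx,my,z [-89.4  -9.2  26.7] F mx,my,z [-9.5  1.4  1.3]
```

View pics/p4.png

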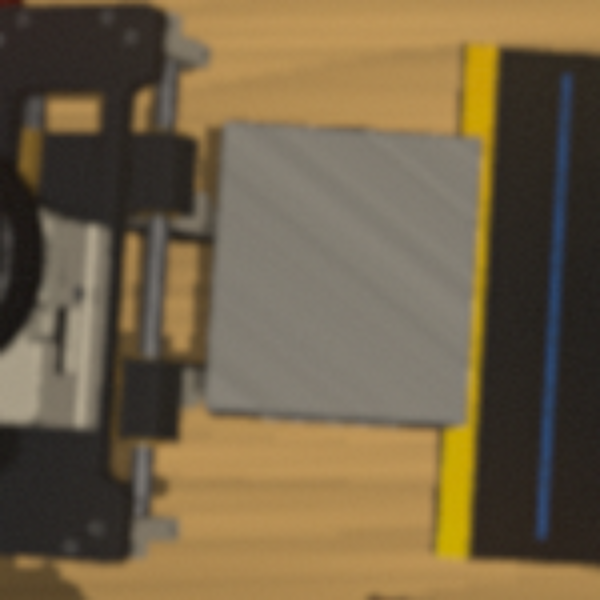

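The speaker has stopped at the edge: force is rising without motion, and its face is parallel to the stripe. Holding here.

```bash
python3 -m pendant '[[[-0.001,-0.01,0],[0,0,0],0],[[0,0,0],[0,0,0],0],[[0,0,0],[0,0,0],0],[[0,0,0],[0,0,0],0],[[0,0,0],[0,0,0],0],[[0,0,0],[0,0,0],0],[[0,0,0],[0,0,0],0],[[0,0,0],[0,0,0],0],[[0,0,0],[0,0,0],0],[[0,0,0],[0,0,0],0]]';python3 -m pendant '[[[0,0,0],[0,0,0],0],[[0,0,0],[0,0,0],0],[[0,0,0],[0,0,0],0],[[0,0,0],[0,0,0],0],[[0,0,0],[0,0,0],0],[[0,0,0],[0,0,0],0],[[0,0,0],[0,0,0],0],[[0,0,0],[0,0,0],0],[[0,0,0],[0,0,0],0],[[0,0,0],[0,0,0],0]]'; python3 -c "
from h import *
st()"
```

```text
time: 12.85
tool_pos: [568.4, 133.4, 37.7]
tcp_rot: [3.138, 0.464, 1.485]
contact_force: [1.6, 10.6, 0.9]
grip_width: 45.7
finger_force: 5.2
time: 13.68
tool_pos: [568.5, 133.5, 37.7]
tcp_rot: [3.137, 0.464, 1.486]
contact_force: [1.7, 11.7, 1.8]
grip_width: 45.7
finger_force: 5.2
drot/full [-0.06  0.04 -0.03]
t 13.6833 tcp [568.5 133.5  37.7] contact mx,my,z [-89.4  -9.2  26.7] F mx,my,z [-11.8   0.7   1.8]
```

```bash
python3 -m pendant '[[[0.01,0.1,0],[0,0,0],0],[[0.015,0.2,0],[0,0,0],0],[[0,0.05,0.25],[0,0,0],0],[[0,0,0.5],[0,0,0],0],[[0,0,0.5],[0,0,0],0],[[0,0,0.5],[0,0,0],0],[[0,0,0.5],[0,0,0],0],[[0,0,0.2],[0,0,0],0],[[0,-0.03,0],[0,0,0],0],[[0,-0.03,0],[0,0,0],0]]'; python3 -c "
from h import *
st()"
```

```text
time: 14.52
tool_pos: [568.2, 139.8, 111.3]
tcp_rot: [3.14, 0.468, 1.485]
contact_force: [0.3, 0.1, 0.1]
grip_width: 45.8
finger_force: 0.0
drot/full [-0.03  0.01 -0.02]
t 14.5167 tcp [568.2 139.8 111.3] contact mx,my,z [-95.6 -10.1 100.4] F mx,my,z [-0.1  0.3  0.1]
```

```bash
python3 -m pendant '[[[-0.002,-0.025,0],[0,0,0],0],[[-0.002,-0.025,0],[0,0,0],0],[[-0.002,-0.025,0],[0,0,0],0],[[-0.002,-0.025,0],[0,0,0],0],[[-0.002,-0.025,0],[0,0,0],0],[[-0.002,-0.025,0],[0,0,0],0],[[-0.002,-0.025,0],[0,0,0],0],[[-0.002,-0.025,0],[0,0,0],0],[[-0.002,-0.025,0],[0,0,0],0],[[-0.002,-0.025,0],[0,0,0],0]]'
python3 - <<'E'
from h import *
st()
# arc increments (mx,z) per 10deg
p=np.array([-90,88.]);
for al in range(0,71,10):
    t=np.radians(al);q=np.array([p[0]*np.cos(t)+p[1]*np.sin(t),-p[0]*np.sin(t)+p[1]*np.cos(t)]);print(al,np.round(q+[0.5,12],1))
E
```

```text
time: 15.35
tool_pos: [567.7, 133.3, 111.0]
tcp_rot: [3.14, 0.467, 1.486]
contact_force: [-0.5, 7.0, 2.4]
grip_width: 45.6
finger_force: 3.1
drot/full [-0.04  0.01 -0.02]
t 15.35 tcp [567.7 133.3 111. ] contact mx,my,z [-89.1  -9.9 100.1] F mx,my,z [-6.9 -1.1  2.4]
0 [-89.5 100. ]
10 [-72.9 114.3]
20 [-54.  125.5]
30 [-33.4 133.2]
40 [-11.9 137.3]
50 [ 10.1 137.5]
60 [ 31.7 133.9]
70 [ 52.4 126.7]
```

```bash
python3 -m pendant '[[[-0.004,-0.05,0.05],[0,0,0],0],[[-0.004,-0.05,0.05],[0,0,0],0],[[-0.004,-0.05,0.05],[0,0,0],0],[[-0.005,-0.055,0.05],[0,0,0],0],[[-0.005,-0.055,0.05],[0,0,0],0],[[-0.005,-0.055,0.047],[0,0,0],0],[[-0.005,-0.06,0.047],[0,0,0],0],[[-0.005,-0.06,0.045],[0,0,0],0],[[-0.005,-0.06,0.045],[0,0,0],0],[[-0.005,-0.06,0.043],[0,0,0],0]]'; python3 -c "
from h import *
st()"
```

```text
time: 16.18
tool_pos: [566.2, 115.6, 125.4]
tcp_rot: [3.141, 0.468, 1.486]
contact_force: [0.3, 4.9, 2.9]
grip_width: 46.0
finger_force: 2.6
drot/full [-0.02  0.01 -0.02]
t 16.1833 tcp [566.2 115.6 125.4] contact mx,my,z [-71.3  -9.9 114.5] F mx,my,z [-4.9 -0.1  2.9]
```

```bash
python3 -m pendant '[[[-0.005,-0.06,0.043],[0,0,0],0],[[-0.005,-0.06,0.042],[0,0,0],0],[[-0.005,-0.06,0.04],[0,0,0],0],[[-0.005,-0.063,0.04],[0,0,0],0],[[-0.005,-0.063,0.037],[0,0,0],0],[[-0.005,-0.063,0.037],[0,0,0],0],[[-0.005,-0.063,0.035],[0,0,0],0],[[-0.005,-0.065,0.035],[0,0,0],0],[[-0.006,-0.065,0.033],[0,0,0],0],[[-0.006,-0.065,0.03],[0,0,0],0]]';  python3 -m pendant '[[[-0.006,-0.067,0.03],[0,0,0],0],[[-0.006,-0.067,0.03],[0,0,0],0],[[-0.006,-0.067,0.03],[0,0,0],0],[[-0.006,-0.067,0.027],[0,0,0],0],[[-0.006,-0.067,0.025],[0,0,0],0],[[-0.006,-0.07,0.025],[0,0,0],0],[[-0.006,-0.07,0.023],[0,0,0],0],[[-0.006,-0.07,0.02],[0,0,0],0],[[-0.006,-0.07,0.02],[0,0,0],0],[[-0.006,-0.07,0.02],[0,0,0],0]]'; python3 -c "
from h import *
st()
a=bot.capture('scene');cv2.imwrite('pics/p5.png',cv2.resize(a[120:420,140:440],(600,600)))"
```

```text
time: 17.02
tool_pos: [564.4, 96.6, 136.2]
tcp_rot: [3.141, 0.468, 1.486]
contact_force: [-0.1, 1.8, 0.1]
grip_width: 45.4
finger_force: 1.0
time: 17.85
tool_pos: [562.8, 76.2, 143.9]
tcp_rot: [3.141, 0.468, 1.486]
contact_force: [-0.5, 0.2, -0.4]
grip_width: 46.1
finger_force: 0.4
drot/full [-0.02  0.01 -0.02]
t 17.85 tcp [562.8  76.2 143.9] contact mx,my,z [-31.8  -9.9 133. ] F mx,my,z [-0.2 -0.6 -0.4]
```

View pics/p5.png

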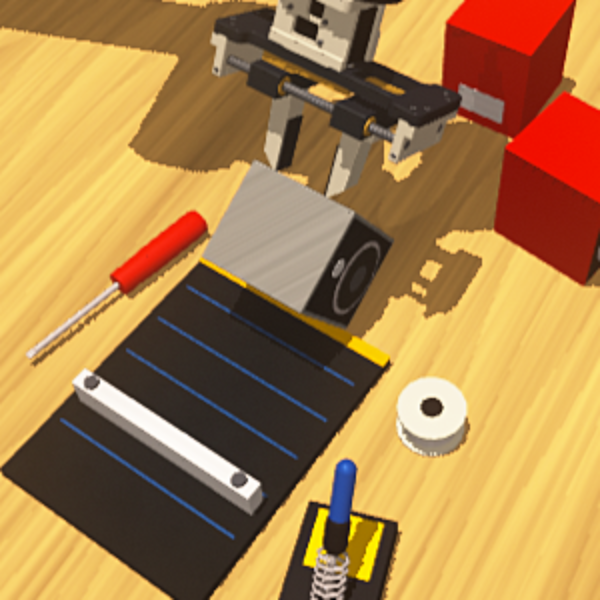

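The speaker is tipping squarely about the edge, about 35° over, and is still touched by the fingers. I'll continue over the balance point.

```bash
python3 -m pendant '[[[-0.006,-0.07,0.018],[0,0,0],0],[[-0.006,-0.07,0.018],[0,0,0],0],[[-0.006,-0.07,0.015],[0,0,0],0],[[-0.006,-0.07,0.015],[0,0,0],0],[[-0.006,-0.07,0.015],[0,0,0],0],[[-0.006,-0.07,0.012],[0,0,0],0],[[-0.006,-0.07,0.01],[0,0,0],0],[[-0.006,-0.07,0.01],[0,0,0],0],[[-0.006,-0.07,0.01],[0,0,0],0],[[-0.006,-0.07,0.01],[0,0,0],0]]';  python3 -m pendant '[[[-0.006,-0.07,0.005],[0,0,0],0],[[-0.006,-0.07,0.003],[0,0,0],0],[[-0.006,-0.07,0],[0,0,0],0],[[-0.006,-0.07,0],[0,0,0],0],[[-0.006,-0.07,0],[0,0,0],0],[[-0.006,-0.07,0],[0,0,0],0],[[-0.006,-0.07,0],[0,0,0],0],[[-0.006,-0.07,0],[0,0,0],0],[[0,0,0],[0,0,0],0],[[0,0,0],[0,0,0],0]]'; python3 -c "
from h import *
st()
a=bot.capture('scene');cv2.imwrite('pics/p6.png',cv2.resize(a[120:420,140:440],(600,600)))"
```

```text
time: 18.73
tool_pos: [560.9, 55.2, 147.8]
tcp_rot: [3.141, 0.468, 1.486]
contact_force: [0.8, 0.2, 0.5]
grip_width: 46.2
finger_force: 0.1
time: 19.57
tool_pos: [559.5, 38.5, 148.1]
tcp_rot: [3.141, 0.468, 1.486]
contact_force: [-0.3, 0.3, 0.9]
grip_width: 45.8
finger_force: 0.0
drot/full [-0.03  0.01 -0.02]
t 19.5667 tcp [559.5  38.5 148.1] contact mx,my,z [  6.   -9.8 137.2] F mx,my,z [-0.3 -0.3  0.9]
```

View pics/p6.png

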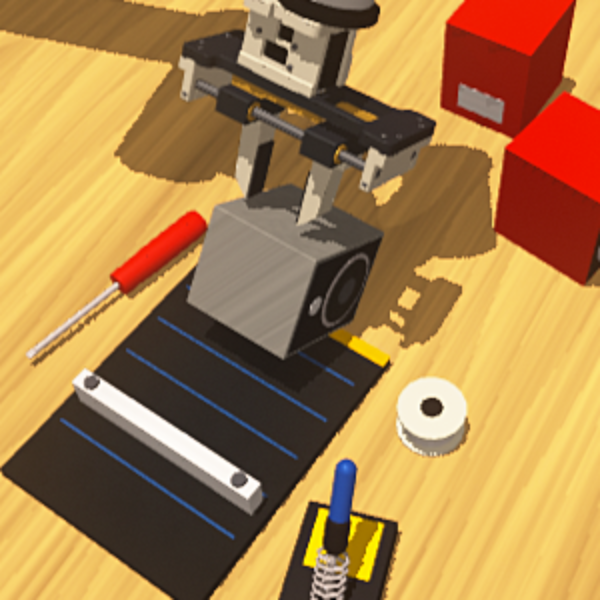

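The speaker is past balance and falling or lying on the mat. I'll retreat up and back, away from it.

```bash
python3 -m pendant '[[[0,0,0.4],[0,0,0],0],[[0,0,0.4],[0,0,0],0],[[0.02,0.25,0],[0,0,0],0],[[0.03,0.35,0],[0,0,0],0],[[0.03,0.35,0],[0,0,0],0],[[0.03,0.35,0],[0,0,0],0],[[0.03,0.35,0],[0,0,0],0],[[0.02,0.25,0],[0,0,0],0],[[0,0,0],[0,0,0],0],[[0,0,0],[0,0,0],0]]'; python3 -c "
from h import *
st()
a=bot.capture('scene');b=bot.capture('top');cv2.imwrite('pics/p7.png',np.hstack([cv2.resize(a[170:420,140:390],(400,400)),cv2.resize(b[150:350,300:500],(400,400))]))"
```

```text
time: 20.45
tool_pos: [564.3, 96.3, 171.7]
tcp_rot: [-3.142, 0.469, 1.487]
contact_force: [-0.6, -0.4, -1.2]
grip_width: 46.0
finger_force: 0.0
drot/full [-0.02  0.   -0.03]
t 20.45 tcp [564.3  96.3 171.7] contact mx,my,z [-51.9 -10.1 160.8] F mx,my,z [ 0.4 -0.5 -1.2]
```

View pics/p7.png

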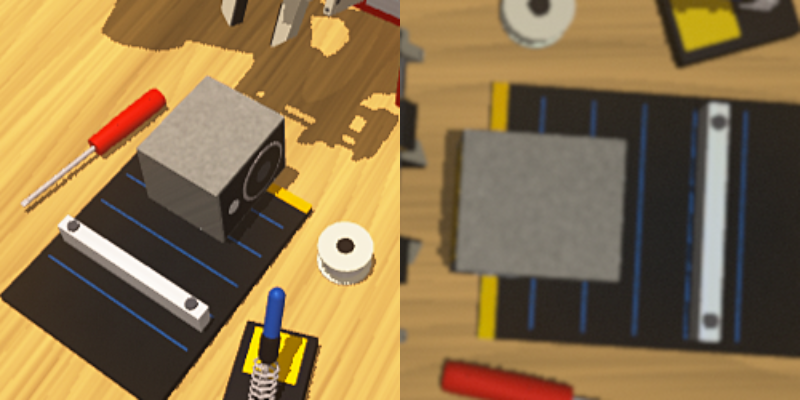

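It lies flat on its side, top towards the rail. The bottom face is at about top-crop x≈455, square to the stripe. I'll lower the fingers behind it.

```bash
python3 -m pendant '[[[0,0,-0.3],[0,0,0],0],[[0,0,-0.5],[0,0,0],0],[[0,0,-0.5],[0,0,0],0],[[0,0,-0.5],[0,0,0],0],[[0,0,-0.5],[0,0,0],0],[[0,0,-0.5],[0,0,0],0],[[0,0,-0.5],[0,0,0],0],[[0,0,-0.5],[0,0,0],0],[[0,0,-0.2],[0,0,0],0],[[0,0,0],[0,0,0],0]]'; python3 -m pendant '[[[-0.01,-0.1,0],[0,0,0],0],[[-0.01,-0.15,0],[0,0,0],0],[[-0.01,-0.15,0],[0,0,0],0],[[-0.01,-0.15,0],[0,0,0],0],[[-0.01,-0.1,0],[0,0,0],0],[[-0.005,-0.05,0],[0,0,0],0],[[-0.003,-0.04,0],[0,0,0],0],[[-0.003,-0.04,0],[0,0,0],0],[[-0.003,-0.04,0],[0,0,0],0],[[-0.003,-0.04,0],[0,0,0],0]]'; python3 -c "
from h import *
st()"
```

```text
time: 21.38
tool_pos: [563.2, 95.0, 50.2]
tcp_rot: [-3.138, 0.469, 1.487]
contact_force: [-0.5, -0.6, -0.7]
grip_width: 45.7
finger_force: 0.0
time: 22.22
tool_pos: [562.3, 69.9, 52.0]
tcp_rot: [3.141, 0.468, 1.486]
contact_force: [-1.3, 1.1, -0.2]
grip_width: 46.0
finger_force: 0.6
drot/full [-0.03  0.01 -0.02]
t 22.2167 tcp [562.3  69.9  52. ] contact mx,my,z [-25.5  -9.8  41.1] F mx,my,z [-1.  -1.3 -0.2]
```

```bash
python3 -m pendant '[[[-0.003,-0.03,0],[0,0,0],0],[[-0.003,-0.03,0],[0,0,0],0],[[-0.003,-0.03,0],[0,0,0],0],[[-0.003,-0.03,0],[0,0,0],0],[[-0.003,-0.03,0],[0,0,0],0],[[-0.003,-0.04,0],[0,0,0],0],[[-0.003,-0.04,0],[0,0,0],0],[[-0.003,-0.04,0],[0,0,0],0],[[-0.003,-0.04,0],[0,0,0],0],[[-0.003,-0.04,0],[0,0,0],0]]'; python3 -c "
from h import *
st()"
```

```text
time: 23.05
tool_pos: [561.8, 60.5, 52.0]
tcp_rot: [3.14, 0.466, 1.486]
contact_force: [0.5, 4.9, -0.0]
grip_width: 45.8
finger_force: 2.6
drot/full [-0.04  0.02 -0.03]
t 23.05 tcp [561.8  60.5  52. ] contact mx,my,z [-16.   -9.5  41.1] F mx,my,z [-4.9  0.  -0. ]
```

```bash
python3 -m pendant '[[[-0.005,-0.06,0],[0,0,0],0],[[-0.007,-0.08,0],[0,0,0],0],[[-0.007,-0.08,0],[0,0,0],0],[[-0.007,-0.08,0],[0,0,0],0],[[-0.007,-0.08,0],[0,0,0],0],[[-0.007,-0.08,0],[0,0,0],0],[[-0.007,-0.08,0],[0,0,0],0],[[-0.007,-0.08,0],[0,0,0],0],[[-0.007,-0.08,0],[0,0,0],0],[[-0.007,-0.08,0],[0,0,0],0]]'; python3 -m pendant '[[[-0.007,-0.08,0],[0,0,0],0],[[-0.007,-0.08,0],[0,0,0],0],[[-0.007,-0.08,0],[0,0,0],0],[[-0.007,-0.08,0],[0,0,0],0],[[-0.007,-0.08,0],[0,0,0],0],[[-0.007,-0.08,0],[0,0,0],0],[[-0.007,-0.08,0],[0,0,0],0],[[-0.005,-0.06,0],[0,0,0],0],[[-0.004,-0.05,0],[0,0,0],0],[[-0.003,-0.04,0],[0,0,0],0]]'
python3 - <<'E'
from h import *
st()
E
```

```text
time: 23.88
tool_pos: [559.8, 37.0, 52.0]
tcp_rot: [3.14, 0.466, 1.486]
contact_force: [0.5, 5.4, 0.2]
grip_width: 46.0
finger_force: 2.6
time: 24.72
tool_pos: [557.9, 15.3, 52.1]
tcp_rot: [3.14, 0.467, 1.486]
contact_force: [1.0, 5.1, 0.6]
grip_width: 46.2
finger_force: 2.5
drot/full [-0.03  0.01 -0.03]
t 24.7167 tcp [557.9  15.3  52.1] contact mx,my,z [29.3 -9.5 41.2] F mx,my,z [-5.2  0.5  0.6]
```

Expected stop is near mx ≈ 48–51. I'll go 13 mm at 1.2–1.5 mm/row, then finer.

```bash
python3 -m pendant '[[[-0.004,-0.05,0],[0,0,0],0],[[-0.004,-0.05,0],[0,0,0],0],[[-0.004,-0.05,0],[0,0,0],0],[[-0.004,-0.05,0],[0,0,0],0],[[-0.004,-0.05,0],[0,0,0],0],[[-0.004,-0.05,0],[0,0,0],0],[[-0.004,-0.04,0],[0,0,0],0],[[-0.003,-0.03,0],[0,0,0],0],[[-0.002,-0.02,0],[0,0,0],0],[[-0.001,-0.015,0],[0,0,0],0]]'; python3 -m pendant '[[[-0.001,-0.015,0],[0,0,0],0],[[-0.001,-0.015,0],[0,0,0],0],[[-0.001,-0.015,0],[0,0,0],0],[[-0.001,-0.015,0],[0,0,0],0],[[-0.001,-0.015,0],[0,0,0],0],[[-0.001,-0.015,0],[0,0,0],0],[[0,0,0],[0,0,0],0],[[0,0,0],[0,0,0],0],[[0,0,0],[0,0,0],0],[[0,0,0],[0,0,0],0]]';python3 - <<'E'
from h import *
st()
b=bot.capture('top');cv2.imwrite('pics/p8.png',cv2.resize(b[180:340,330:490],(600,600)))
E
```

```text
time: 25.55
tool_pos: [556.7, 3.0, 52.0]
tcp_rot: [3.14, 0.467, 1.486]
contact_force: [0.5, 5.5, -0.0]
grip_width: 46.0
finger_force: 2.6
time: 26.38
tool_pos: [556.5, 0.3, 52.0]
tcp_rot: [3.14, 0.468, 1.486]
contact_force: [1.0, 5.5, 0.2]
grip_width: 46.2
finger_force: 2.5
drot/full [-0.03  0.01 -0.02]
t 26.3833 tcp [5.565e+02 3.000e-01 5.200e+01] contact mx,my,z [44.4 -9.5 41.1] F mx,my,z [-5.5  0.6  0.2]
```

View pics/p8.png

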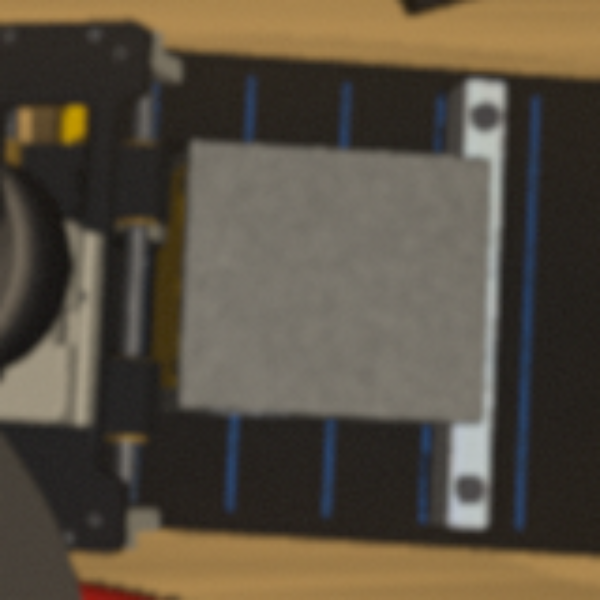

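The speaker is square to the rail and its top is near it. The overlap at x≈485 is parallax. Continuing finely.

```bash
python3 -m pendant '[[[-0.001,-0.01,0],[0,0,0],0],[[-0.001,-0.01,0],[0,0,0],0],[[-0.001,-0.01,0],[0,0,0],0],[[-0.001,-0.01,0],[0,0,0],0],[[-0.001,-0.01,0],[0,0,0],0],[[-0.001,-0.01,0],[0,0,0],0],[[-0.001,-0.01,0],[0,0,0],0],[[0,0,0],[0,0,0],0],[[0,0,0],[0,0,0],0],[[0,0,0],[0,0,0],0]]'; python3 -m pendant '[[[-0.001,-0.01,0],[0,0,0],0],[[-0.001,-0.01,0],[0,0,0],0],[[-0.001,-0.01,0],[0,0,0],0],[[-0.001,-0.01,0],[0,0,0],0],[[-0.001,-0.01,0],[0,0,0],0],[[0,0,0],[0,0,0],0],[[0,0,0],[0,0,0],0],[[0,0,0],[0,0,0],0],[[0,0,0],[0,0,0],0],[[0,0,0],[0,0,0],0]]'; python3 -c "
from h import *
st()"
```

```text
time: 27.27
tool_pos: [556.3, -1.9, 52.0]
tcp_rot: [3.141, 0.468, 1.486]
contact_force: [0.6, 4.5, 0.3]
grip_width: 46.1
finger_force: 2.5
time: 28.1
tool_pos: [556.2, -3.1, 52.0]
tcp_rot: [3.14, 0.467, 1.486]
contact_force: [-0.7, 5.9, 0.4]
grip_width: 45.7
finger_force: 3.2
drot/full [-0.03  0.01 -0.03]
t 28.1 tcp [556.2  -3.1  52. ] contact mx,my,z [47.8 -9.5 41.1] F mx,my,z [-5.8 -1.2  0.4]
```

```bash
python3 -m pendant '[[[-0.001,-0.01,0],[0,0,0],0],[[-0.001,-0.01,0],[0,0,0],0],[[-0.001,-0.01,0],[0,0,0],0],[[-0.001,-0.01,0],[0,0,0],0],[[0,0,0],[0,0,0],0],[[0,0,0],[0,0,0],0],[[0,0,0],[0,0,0],0],[[0,0,0],[0,0,0],0],[[0,0,0],[0,0,0],0],[[0,0,0],[0,0,0],0]]'; python3 -c "
from h import *
st()"
```

```text
time: 28.93
tool_pos: [556.5, -3.5, 52.0]
tcp_rot: [3.139, 0.466, 1.486]
contact_force: [1.7, 9.2, 0.9]
grip_width: 45.8
finger_force: 4.9
drot/full [-0.04  0.02 -0.03]
t 28.9333 tcp [556.5  -3.5  52. ] contact mx,my,z [48.2 -9.1 41.1] F mx,my,z [-9.3  0.9  0.9]
```

Against the rail. I'll add a touch more and hold about 1.6 s, then back off slowly, raise, and check.

```bash
python3 -m pendant '[[[-0.001,-0.012,0],[0,0,0],0],[[0,0,0],[0,0,0],0],[[0,0,0],[0,0,0],0],[[0,0,0],[0,0,0],0],[[0,0,0],[0,0,0],0],[[0,0,0],[0,0,0],0],[[0,0,0],[0,0,0],0],[[0,0,0],[0,0,0],0],[[0,0,0],[0,0,0],0],[[0,0,0],[0,0,0],0]]';python3 -m pendant '[[[0,0,0],[0,0,0],0],[[0,0,0],[0,0,0],0],[[0,0,0],[0,0,0],0],[[0,0,0],[0,0,0],0],[[0,0,0],[0,0,0],0],[[0,0,0],[0,0,0],0],[[0,0,0],[0,0,0],0],[[0,0,0],[0,0,0],0],[[0,0,0],[0,0,0],0],[[0,0,0],[0,0,0],0]]'; python3 -m pendant '[[[0.003,0.03,0],[0,0,0],0],[[0.005,0.05,0],[0,0,0],0],[[0.01,0.1,0],[0,0,0],0],[[0.02,0.2,0],[0,0,0],0],[[0.02,0.3,0],[0,0,0],0],[[0.02,0.3,0],[0,0,0],0],[[0.02,0.3,0],[0,0,0],0],[[0.02,0.3,0.2],[0,0,0],0],[[0.02,0.3,0.4],[0,0,0],0],[[0,0.3,0.5],[0,0,0],0]]'; python3 -m pendant '[[[0,0.3,0.7],[0,0,0],0],[[0,0.3,0.7],[0,0,0],0],[[0,0.3,0.7],[0,0,0],0],[[0,0.3,0.7],[0,0,0],0],[[0,0.3,0.7],[0,0,0],0],[[0,0.3,0.5],[0,0,0],0],[[0,0.3,0.2],[0,0,0],0],[[0,0.1,0],[0,0,0],0],[[0,0,0],[0,0,0],0],[[0,0,0],[0,0,0],0]]'
python3 - <<'E'
from h import *
st()
a=bot.capture('scene');b=bot.capture('top');cv2.imwrite('pics/p9.png',np.hstack([cv2.resize(a[200:440,140:380],(400,400)),cv2.resize(b[110:370,300:560],(400,400))]))
E
```

```text
time: 29.77
tool_pos: [556.7, -3.7, 52.1]
tcp_rot: [3.138, 0.465, 1.486]
contact_force: [1.5, 11.7, 0.8]
grip_width: 45.8
finger_force: 5.4
time: 30.6
tool_pos: [556.7, -3.7, 52.1]
tcp_rot: [3.139, 0.465, 1.486]
contact_force: [2.7, 10.7, 1.7]
grip_width: 46.1
finger_force: 5.4
time: 31.43
tool_pos: [559.5, 61.2, 85.0]
tcp_rot: [-3.14, 0.469, 1.487]
contact_force: [0.8, 0.8, -0.0]
grip_width: 45.8
finger_force: 0.0
time: 32.27
tool_pos: [559.4, 126.1, 209.7]
tcp_rot: [-3.14, 0.469, 1.487]
contact_force: [0.9, -0.8, 0.1]
grip_width: 45.6
finger_force: 0.0
drot/full [-0.02 -0.01 -0.02]
t 32.2667 tcp [559.4 126.1 209.7] contact mx,my,z [-81.2 -17.6 198.9] F mx,my,z [0.7 0.9 0.1]
```

View pics/p9.png

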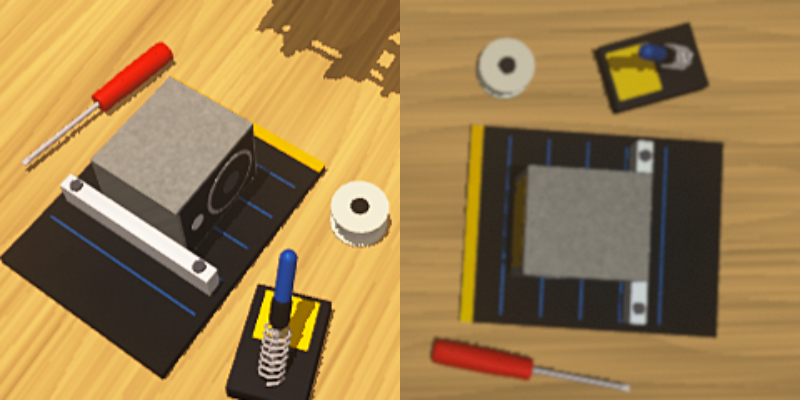

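The speaker lies flush and square against the rail, the reel, stand and screwdriver are where they were, and the arm is clear.

```bash
python3 -c "
from plant import bot
print(bot.close_job())"
```

```text
the job is handed in; nothing more can be done
None
```

The job is handed in at about 32 s: the speaker was pressed against the striped edge, tipped onto its side, and pressed flush to the rail with measured push forces under 12 N; the reel, stand and screwdriver look unmoved and the arm is clear.

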